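# Clamp the circuit board in the test station's tray

### The job

Get the board in the test station ready for its test: pull the station's tray all the way out to its stop, then press the sprung hold-down arm on the tray down until the catch snaps over its end and holds it down by itself. Leave the tray fully out, and leave the other things on the bench where they are.

Things in the scene. Friction and masses are not known exactly. Their poses are not given: they have to be found in the camera images.
- station: Cream case fixed to the bench, 250 deep (x) x 300 wide (y) x 165 high mm. Origin: centre of its underside; x to its back, y to its left, z up. Front face at x = -125, with the tray's opening z 10 to 115 mm. Above it the fascia (z 115 to 165, full width) juts out to x = -139: an upright gripper cannot get at parts near the face; lean it, fingers pointing down and at the station.
- tray (a joint): How far the tray is out, m: 0 shut, 0.11 at its stop. Slides to the station's -x, about 4 N of friction, stays where it is left. Its front panel is 272 wide, 8 thick, z 14 to 48 mm, against the station's face when shut. A green circuit board lies on it, top at z 28 mm.
- handle (a point): Grip point of the tray's grey pull tab: a plain bar 20 wide (y) x 14 high (z) x 46 long (x) mm that sticks straight out towards the robot from the middle of the front panel. The point is at its mid height, 42 mm above the bench, 25 mm in front of the panel and 21 mm from the bar's free end. Moves with the tray; axes as the station's.
- holddown (a joint): Angle of the hold-down arm, rad: 0 raised (rest), grows as pressed down, 0.25 (level) when caught, 0.29 at its bottom stop; it must go to about 0.27 for the catch to snap over it. A spring lifts it back unless caught. Steel bar 14 wide, 10 thick, 179 long, across the tray along station y, pivot at its left (+y) end, 50 mm above the bench, axis along station x.
- thumb_pad (a point): Top centre of the black ribbed thumb pad, 20 (x) x 46 (y) mm, on the arm 128 mm from its pivot, near the right end; x as station x, y to the pivot, z out of the pad. Top 91 mm above the bench raised, 59 caught, 54 at bottom. Push takes 3 to 8 N. Tray fully out: 24 mm in front of the station's face, 10 mm before the fascia's edge. Tray shut: inside the station.
- catch (a point): Tip of the catch's sprung brass bolt, 18 wide, bevelled top, in a steel housing on the tray at the arm's right (-y) end, about 46 mm right of the thumb pad, 56 mm above the bench. The arm's end pushes it aside going down, and it springs out over the arm's end. It need not be touched.
- analyser: Bystander: flat black box with round edges, 95 x 95 x 22 mm, loose on the bench. Origin: centre of its underside.
- meter: Bystander: grey hand multimeter lying on its back, 150 (x) x 76 (y) x 34 mm, dial to 40 mm, loose. Origin: centre of its underside.
- parts_bin: Bystander: empty black open parts bin 90 (x) x 70 (y) x 35 mm, loose. Origin: centre of its underside.

How it is judged:
By the outcome, as a careful person would: the job done as asked, in the order asked, and still so for the second after the job is handed in, with the robot touching nothing.
It also fails if it takes over 45 s, if anything falls off the work surface, if the arm or the gripper's body presses on something with over 40 N, if the wrist force passes 120 N, or if a joint passes its speed limit or range.

### The arm

A 6-joint arm with a two-finger parallel gripper is mounted at the origin on the work surface. World frame = base frame: x ahead of the robot, y to its left, z up, the work surface at z = 0. Lengths are in m, angles in rad, forces in N, time in s.
With the tool pointing down it reaches from about 0.25 to 0.725 m from the base axis. Payload 4 kg.
Tool frame: the origin (TCP) lies at the very end of the fingers, on their centre line; the grasp point (between the pads) lies 19 mm behind it; z points along the fingers, y is the line along which they close (so a half turn about z gives the same grasp; the last joint's range is limited). The gripper opens to 85 mm and grips with 20 to 120 N. Pads are 22 mm wide; open, the fingers measure 114 mm over their backs; the gripper's body (76 mm by 85 mm) begins 54 mm behind the grasp point. The pads swing forward as they close: fully open they stand 13 mm farther back than shut.
Start: joints at [1.132, 0.241, 0.005, 1.335, 0, 1.571], TCP at [0.212, 0.453, 0.231] pointing down, gripper open.
Joint ranges: [-2.72, 2.72], [-1.05, 1.87], [-1.09, 1.28], [-1.99, 2.15], [-1.42, 1.44], [-3.14, 3.14]. Speed limits (rad/s): [2.79, 2.79, 3.14, 3.14, 3.14, 3.14].

### API

Orientations are given as a unit quaternion [x, y, z, w].
In Python, from workcell import monitor, viewer, job gives the robot as it stands.
- The arm moves only by the tool arm_command, never from a script. Its argument "increments" is a list of rows, each an object of numbers: "dx", "dy", "dz": the shift along the tool's x, y, z in cm; "wx", "wy", "wz": the turn, a rotation vector about the tool's x, y, z in rad; "grip": the finger opening in cm, from 0 to 8.54. In form: [{"dx": .., "dy": .., "dz": .., "wx": .., "wy": .., "wz": .., "grip": ..}, ...]. A call has 1 to 10 rows; each row is the pose to reach, as a shift and turn from the pose commanded when the call began, along the tool's axes at that moment; what a row does not reach only later rows make up. A row lasts 1/10 s, in which the tool goes at most 50 mm and 8.59 degrees, less where a joint would pass 70% of its speed; a pose out of reach is approached as far as the arm can. A call with a gripper value outside its range is refused whole. The fingers move at their own pace and stop on an object; the grip force is fixed at half the most. Time passes only in rows, so rows that repeat a pose let the fingers close. It gives the time, the measured TCP pose, the force, the opening and the grip force at its end, in the units of the state.
- monitor.get_obs(): the state, without advancing time (a new reading comes with each control period).
- viewer.camera(name): name is "scene" or "top" or "wrist"; returns (picture, depth): 480x640x3 uint8, red, green, blue; 480x640 float32, m along the optical axis (not along the pixel's ray), 0 where there is no reading.
- viewer.get_calibration(name): a dict with "fovy" (degrees; the focal length in pixels is half the picture's height over the tangent of half this angle, whatever the lens; pixels are square), "cx", "cy" (the principal point, pixels), "view" (4x4, takes a point from world to camera coordinates). Camera axes: x right, y up, looking along -z (the intrinsics and any distortion apply to the point x, -y, -z); pixel columns grow to the right and rows downward; lengths in m; the calibration is good to about 2 mm. A picture is of the moment at which its call begins: read the wrist's pose just before it. get_calibration takes no time and is no camera call; for the wrist camera it gives the pose at the moment of the call.
- job.job_done(): hands the job in; it is judged then, once.
The state is a dict: "clock": time; "joint_pos": joint angles; "joint_vel": joint speeds; "tau": joint torques, N m; "eef_pos": TCP position; "tool_rot": TCP orientation; "ft_force": force on the tool from outside, world axes, zero at the start; "ft_torque": the same for the moment, N m; "grip_width": finger opening in m; "grasp_force": force on a finger pad.
Only numpy, scipy, OpenCV 4.12 (cv2) and the standard library are available. Lean on these libraries where they do the work, as an engineer would, in place of code of your own. Each camera call takes 0.05 s, during which the arm holds its last target. There are 200 camera calls.

## Working session

There is one attempt and no reset: what is moved stays moved. The work goes in short steps, Python scripts to look and compute and a tool call to move; the robot and the scene stay as the last step left them, time stands still between calls to the robot, and variables do not carry over. Pictures are saved under pics/ and viewed, at most 10 in all, crops included, and the job is handed in when it is done.

Besides the shell and the picture viewer there is one more tool, called after ">>>" by a JSON object that holds its "method" and its "body", one argument or row to a line. arm_command: Moves the arm, as the interface text tells. Its arguments: {"type":"object","properties":{"increments":{"type":"array","items":{"type":"object","properties":{"dx":{"type":"number"},"dy":{"type":"number"},"dz":{"type":"number"},"wx":{"type":"number"},"wy":{"type":"number"},"wz":{"type":"number"},"grip":{"type":"number"}}}}},"required":["increments"]}

```bash
mkdir -p pics; ls; python3 - <<'E'
from workcell import monitor, viewer, job
import cv2,numpy as np
o=monitor.get_obs(); print({k:np.round(v,3).tolist() for k,v in o.items()})
for n in("scene","top"):
    c=viewer.get_calibration(n); print(n,{k:(np.round(v,4).tolist()) if not isinstance(v,str) else v for k,v in c.items()})
    p,d=viewer.camera(n); cv2.imwrite(f"pics/{n}0.png",p[:,:,::-1]); np.save(f"{n}0.npy",d); print((d>0).mean())
E
```

```text
pics
{'clock': 0.0, 'joint_pos': [1.132, 0.241, 0.004, 1.335, 0.0, 1.571], 'joint_vel': [0.001, -0.0, -0.001, 0.002, -0.002, 0.002], 'tau': [-0.001, -37.232, 25.241, 0.017, 0.0, -0.0], 'eef_pos': [0.212, 0.452, 0.23], 'tool_rot': [0.218, 0.976, -0.001, -0.0], 'ft_force': [-0.099, -0.522, 0.586], 'ft_torque': [-0.012, -0.016, 0.002], 'grasp_force': 0.0, 'grip_width': 0.085}
scene {'fovy': 45.8673, 'cx': 319.348, 'cy': 235.6736, 'view': [[0.9864, -0.1638, 0.0104, -0.6165], [0.1306, 0.8217, 0.5548, -0.1105], [-0.0994, -0.5459, 0.8319, -1.0377], [0.0, 0.0, 0.0, 1.0]]}
0.9960091145833333
top {'fovy': 42.0597, 'cx': 315.0376, 'cy': 230.2137, 'view': [[0.002, -1.0, -0.0011, -0.006], [0.9963, 0.0019, 0.0858, -0.617], [-0.0858, -0.0013, 0.9963, -1.3141], [0.0, 0.0, 0.0, 1.0]]}
0.9959440104166667
```

View pics/scene0.png

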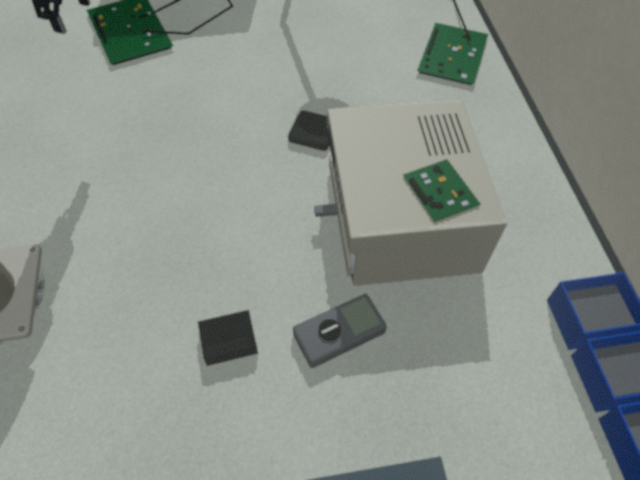

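View pics/top0.png

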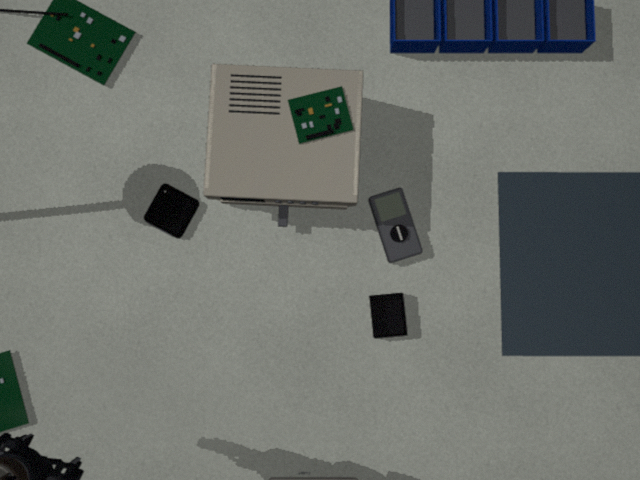

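The scene view shows the station with its tray shut, and the grey tab at about (325,210). In the top view the tab is at about (283,215), the case spans (205–362, 65–207), the analyser is at (171,210), the meter at (395,225) and the bin at (388,315).

```bash
cat > h.py <<'E'
import numpy as np, cv2
from workcell import monitor, viewer, job
from scipy.spatial.transform import Rotation as R
def cloud(d,c):
    f=240/np.tan(np.radians(c["fovy"])/2)
    v,u=np.mgrid[:480,:640]
    P=np.stack([(u-c["cx"])/f*d,-(v-c["cy"])/f*d,-d,np.ones_like(d)],-1)
    return (P@np.linalg.inv(np.array(c["view"])).T)[...,:3]
E
python3 - <<'E'
from h import *
d=np.load("top0.npy"); W=cloud(d,viewer.get_calibration("top"))
z=W[...,2]; print("bench z",np.median(z[380:450,250:350]))
m=((abs(z-.165)<.008)&(W[...,0]>.3)).astype(np.uint8)
n,l,s,_=cv2.connectedComponentsWithStats(m); i=1+np.argmax(s[1:,4]); print(s[i])
X=W[l==i]; print("top z",np.median(X[:,2]))
r=cv2.minAreaRect((X[:,:2]*1000).astype(np.float32)); print(r, cv2.boxPoints(r))
m=(abs(z-.045)<.012); m[:,:255]=0;m[:,310:]=0;m[:200]=0;m[235:]=0
H=W[m]; print(len(H),H.min(0),H.max(0),np.median(H,0)); print(cv2.minAreaRect((H[:,:2]*1000).astype(np.float32)))
for n,(a,b,c,e) in dict(an=(135,205,175,245),meter=(362,425,182,268),bin=(362,412,285,345)).items():
    Q=W[c:e,a:b].reshape(-1,3); Q=Q[(Q[:,2]>.008)&(Q[:,2]<.06)]; print(n,Q.min(0).round(3),Q.max(0).round(3))
d=np.load("scene0.npy"); W=cloud(d,viewer.get_calibration("scene")); print("scene tab",W[205:217:3,312:336:4].round(3).tolist())
E
```

```text
bench z 0.0009436615428384254
[  204    64   160   140 19780]
top z 0.16583628033060216
((795.3117065429688, 56.77288055419922), (300.9867858886719, 269.1480407714844), 87.2414779663086) [[ 653.6509   -87.06952]
 [ 922.48706 -100.02272]
 [ 936.97253  200.61528]
 [ 668.13635  213.56848]]
348 [0.62338758 0.00806287 0.03350787] [0.67539021 0.12313365 0.05630178] [0.66173159 0.06313508 0.04860518]
((648.7705688476562, 66.79772186279297), (115.15609741210938, 50.34495162963867), 86.93537902832031)
an [0.588 0.242 0.008] [0.733 0.381 0.03 ]
meter [ 0.539 -0.239  0.008] [ 0.72  -0.107  0.048]
bin [ 0.381 -0.208  0.008] [ 0.5   -0.122  0.043]
scene tab [[[0.628, 0.113, -0.002], [0.63, 0.072, 0.051], [0.638, 0.075, 0.046], [0.645, 0.071, 0.049], [0.653, 0.071, 0.048], [0.661, 0.068, 0.051]], [[0.627, 0.101, 0.003], [0.629, 0.066, 0.05], [0.637, 0.067, 0.047], [0.644, 0.064, 0.049], [0.652, 0.061, 0.051], [0.66, 0.062, 0.048]], [[0.626, 0.096, -0.0], [0.628, 0.061, 0.046], [0.636, 0.061, 0.045], [0.643, 0.056, 0.05], [0.651, 0.055, 0.05], [0.658, 0.055, 0.049]], [[0.625, 0.089, -0.0], [0.627, 0.055, 0.046], [0.635, 0.054, 0.045], [0.643, 0.057, 0.039], [0.651, 0.055, 0.041], [0.659, 0.055, 0.038]]]
```

```bash
cat >> h.py <<'E'
TH=-0.048
EX=np.array([np.cos(TH),np.sin(TH),0]);EY=np.array([-np.sin(TH),np.cos(TH),0]);EZ=np.array([0,0,1.])
F0=np.array([.6748,.0626,0])   # foot of face, tray's middle line (to refine)
def lean(phi,s=1):
    z=np.cos(phi)*EX-np.sin(phi)*EZ; y=s*EY
    return np.stack([np.cross(y,z),y,z],1)
def inc(p,Rt):
    o=monitor.get_obs(); R0=R.from_quat(o["tool_rot"])
    d=R0.inv().apply(np.array(p)-o["eef_pos"])*100
    w=(R0.inv()*R.from_matrix(Rt)).as_rotvec()
    print("t",o["clock"],"d cm",d.round(2),"w",w.round(3),"j",np.round(o["joint_pos"],2))
E
python3 - <<'E'
from h import *
c=viewer.get_calibration("wrist"); o=monitor.get_obs(); T=np.linalg.inv(c["view"]); R0=R.from_quat(o["tool_rot"])
print("wrist cam in tool",R0.inv().apply(T[:3,3]-o["eef_pos"]),"look",R0.inv().apply(-T[:3,2]))
Rt=lean(np.pi/4); g=F0-.033*EX+.042*EZ; print("handle",g)
tcp=g+.019*Rt[:,2]; print(tcp)
inc(tcp-.09*Rt[:,2]+.06*EZ,Rt)
E
```

```text
wrist cam in tool [ 7.70819212e-02  1.06689589e-04 -1.41729672e-01] look [-3.03479371e-01  4.23107924e-04  9.52837915e-01]
handle [0.64183801 0.06418339 0.042     ]
[0.65525756 0.06353876 0.02856497]
t 0.1 d cm [-50.74 -18.77   7.86] w [-0.155 -0.776 -0.37 ] j [1.13 0.24 0.   1.34 0.   1.57]
```

>>> {"method": "arm_command", "body": {
  "increments": [
    {"dx":-51,"dy":-19,"dz":8,"wx":-0.155,"wy":-0.776,"wz":-0.37,"grip":6},
    {"dx":-51,"dy":-19,"dz":8,"wx":-0.155,"wy":-0.776,"wz":-0.37,"grip":6},
    {"dx":-51,"dy":-19,"dz":8,"wx":-0.155,"wy":-0.776,"wz":-0.37,"grip":6},
    {"dx":-51,"dy":-19,"dz":8,"wx":-0.155,"wy":-0.776,"wz":-0.37,"grip":6},
    {"dx":-51,"dy":-19,"dz":8,"wx":-0.155,"wy":-0.776,"wz":-0.37,"grip":6},
    {"dx":-51,"dy":-19,"dz":8,"wx":-0.155,"wy":-0.776,"wz":-0.37,"grip":6},
    {"dx":-51,"dy":-19,"dz":8,"wx":-0.155,"wy":-0.776,"wz":-0.37,"grip":6},
    {"dx":-51,"dy":-19,"dz":8,"wx":-0.155,"wy":-0.776,"wz":-0.37,"grip":6},
    {"dx":-51,"dy":-19,"dz":8,"wx":-0.155,"wy":-0.776,"wz":-0.37,"grip":6},
    {"dx":-51,"dy":-19,"dz":8,"wx":-0.155,"wy":-0.776,"wz":-0.37,"grip":6}
  ]
}}

```text
clock: 1.1
eef_pos: [0.5495, 0.1082, 0.1602]
tool_rot: [0.022, 0.923, -0.008, 0.383]
ft_force: [1.0, 1.3, 0.2]
grip_width: 0.0602
grasp_force: 0.0
```

```bash
python3 - <<'E'
from h import *
Rt=lean(np.pi/4); g=F0-.033*EX+.042*EZ
inc(g+.019*Rt[:,2]-.06*Rt[:,2],Rt)
E
```

```text
t 1.1 d cm [ 1.7  -3.97 10.92] w [ 0.002  0.002 -0.   ] j [ 0.34  0.04 -0.8  -0.01 -0.27  0.28]
```

>>> {"method": "arm_command", "body": {
  "increments": [
    {"dx":0,"dy":-4,"dz":0,"grip":6},
    {"dx":0.9,"dy":-4,"dz":4,"grip":6},
    {"dx":1.7,"dy":-4,"dz":7.5,"grip":6},
    {"dx":1.7,"dy":-4,"dz":7.5,"grip":6},
    {"dx":1.7,"dy":-4,"dz":7.5,"grip":6}
  ]
}}

```text
validation failed for argument at $.in...
```

```bash
python3 - <<'E'
from h import *
Rt=lean(np.pi/4); g=F0-.033*EX+.042*EZ
inc(g+.019*Rt[:,2],Rt)
p,d=viewer.camera("wrist"); c=viewer.get_calibration("wrist"); cv2.imwrite("pics/w1.png",p[:,:,::-1]); np.save("w1.npy",d)
o=monitor.get_obs(); print(o["eef_pos"],o["ft_force"],o["joint_vel"])
W=cloud(d,c); m=(abs(W[...,2]-.049)<.005)&(W[...,0]>.6)&(W[...,0]<.66)&(abs(W[...,1]-.064)<.04)
H=W[m]; print(m.sum(), H.min(0),H.max(0),cv2.minAreaRect((H[:,:2]*1000).astype(np.float32)))
E
```

```text
t 1.1 d cm [ 1.71 -3.98 16.92] w [ 0.002  0.002 -0.   ] j [ 0.34  0.04 -0.8  -0.01 -0.27  0.28]
[0.55386496 0.10061181 0.16070703] [ 3.45243768 -3.09170109  0.5202403 ] [ 0.13559015 -0.04513545 -0.00554134  0.10477043 -0.100523    0.18780231]
684 [0.62801394 0.04598531 0.04405439] [0.65997881 0.06723811 0.05032976] ((644.0386352539062, 56.58840560913086), (19.999868392944336, 32.11137390136719), 86.61865234375)
```

View pics/w1.png

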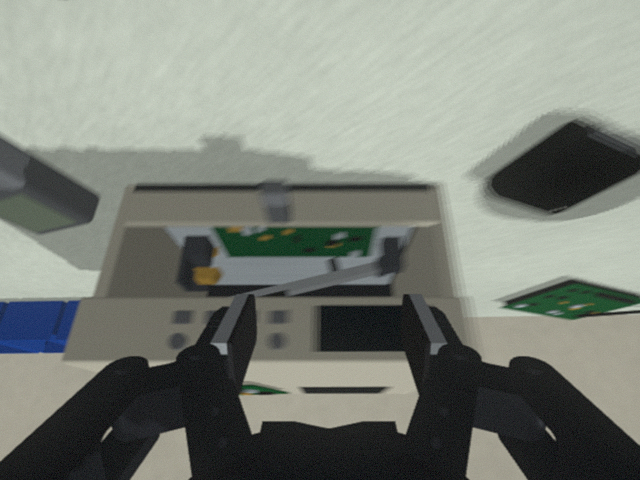

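The wrist view (blurred by motion, station upside-down) shows the tab at (275,197), the raised arm from its pivot at (390,255) to about (260,290), and the catch with its brass bolt at (205,270). The move was refused because a row lacked some keys, so I'm resending it with all of them.

>>> {"method": "arm_command", "body": {
  "increments": [
    {"dx":0,"dy":-3.3,"dz":0,"wx":0,"wy":0,"wz":0,"grip":6},
    {"dx":0.9,"dy":-3.3,"dz":4,"wx":0,"wy":0,"wz":0,"grip":6},
    {"dx":1.7,"dy":-3.3,"dz":8,"wx":0,"wy":0,"wz":0,"grip":6},
    {"dx":1.7,"dy":-3.3,"dz":8,"wx":0,"wy":0,"wz":0,"grip":6},
    {"dx":1.7,"dy":-3.3,"dz":8,"wx":0,"wy":0,"wz":0,"grip":6},
    {"dx":1.7,"dy":-3.3,"dz":8,"wx":0,"wy":0,"wz":0,"grip":6}
  ]
}}

```text
clock: 1.75
eef_pos: [0.592, 0.0752, 0.0932]
tool_rot: [0.022, 0.923, -0.008, 0.384]
ft_force: [-0.1, 0.3, 0.2]
grip_width: 0.0598
grasp_force: 0.0
```

```bash
cat > look.py <<'E'
from h import *
Rt=lean(np.pi/4); g=F0-.033*EX+.042*EZ
inc(g+.019*Rt[:,2],Rt)
c=viewer.get_calibration("wrist"); p,d=viewer.camera("wrist"); cv2.imwrite("pics/w2.png",p[:,:,::-1]); np.save("w2.npy",d)
o=monitor.get_obs(); print(o["eef_pos"],o["ft_force"],abs(o["joint_vel"]).max())
W=cloud(d,c); m=(abs(W[...,2]-.049)<.005)&(W[...,0]>.6)&(W[...,0]<.656)&(abs(W[...,1]-.064)<.04)
H=W[m]; print(m.sum(), H.min(0),H.max(0),cv2.minAreaRect((H[:,:2]*1000).astype(np.float32)))
E
python3 look.py
```

```text
t 1.75 d cm [ 0.09 -0.88  9.07] w [ 0.002  0.003 -0.001] j [ 0.22  0.25 -0.82 -0.27 -0.19  0.19]
[0.59241751 0.0754201  0.09418504] [ 0.49989379 -0.21499393  0.38555987] 0.020264654542350363
914 [0.62359306 0.05506632 0.04400914] [0.65595688 0.07567536 0.04913676] ((639.787841796875, 65.31619262695312), (19.62476921081543, 32.33952331542969), 87.74070739746094)
```

>>> {"method": "arm_command", "body": {
  "increments": [
    {"dx":0.1,"dy":-0.8,"dz":2,"wx":0,"wy":0,"wz":0,"grip":6},
    {"dx":0.1,"dy":-0.8,"dz":4.5,"wx":0,"wy":0,"wz":0,"grip":6},
    {"dx":0.1,"dy":-0.8,"dz":7,"wx":0,"wy":0,"wz":0,"grip":6},
    {"dx":0.1,"dy":-0.8,"dz":8.5,"wx":0,"wy":0,"wz":0,"grip":6},
    {"dx":0.1,"dy":-0.8,"dz":8.9,"wx":0,"wy":0,"wz":0,"grip":6},
    {"dx":0.1,"dy":-0.8,"dz":8.9,"wx":0,"wy":0,"wz":0,"grip":6},
    {"dx":0.1,"dy":-0.8,"dz":8.9,"wx":0,"wy":0,"wz":0,"grip":6}
  ]
}}

```text
clock: 2.5
eef_pos: [0.6539, 0.0644, 0.0301]
tool_rot: [0.022, 0.923, -0.008, 0.384]
ft_force: [0.0, 0.1, -0.0]
grip_width: 0.0599
grasp_force: 0.0
```

```bash
python3 - <<'E'
from h import *
Rt=lean(np.pi/4); g=F0-.033*EX+.042*EZ
inc(g+.019*Rt[:,2],Rt); print(monitor.get_obs()["ft_force"])
print("pull in tool, cm",Rt.T@(-EX)*11)
E
```

```text
t 2.5 d cm [ 0.01 -0.08  0.21] w [ 0.002  0.003 -0.001] j [ 0.17  0.48 -0.73 -0.41 -0.15  0.15]
[ 0.04454841  0.12122603 -0.03764923]
pull in tool, cm [ 7.77817459e+00 -3.69493530e-17 -7.77817459e+00]
```

Close on the tab, then pull.

>>> {"method": "arm_command", "body": {
  "increments": [
    {"dx":0,"dy":0,"dz":0.1,"wx":0,"wy":0,"wz":0,"grip":1},
    {"dx":0,"dy":0,"dz":0.1,"wx":0,"wy":0,"wz":0,"grip":1},
    {"dx":0,"dy":0,"dz":0.1,"wx":0,"wy":0,"wz":0,"grip":1},
    {"dx":0,"dy":0,"dz":0.1,"wx":0,"wy":0,"wz":0,"grip":1},
    {"dx":0,"dy":0,"dz":0.1,"wx":0,"wy":0,"wz":0,"grip":1},
    {"dx":0,"dy":0,"dz":0.1,"wx":0,"wy":0,"wz":0,"grip":1}
  ]
}}

```text
clock: 3.1
eef_pos: [0.6548, 0.0648, 0.0283]
tool_rot: [0.022, 0.923, -0.008, 0.384]
ft_force: [-3.1, 2.7, 4.9]
grip_width: 0.0196
grasp_force: 60.8
```

>>> {"method": "arm_command", "body": {
  "increments": [
    {"dx":0.5,"dy":0,"dz":-0.5,"wx":0,"wy":0,"wz":0,"grip":1},
    {"dx":1.5,"dy":0,"dz":-1.5,"wx":0,"wy":0,"wz":0,"grip":1},
    {"dx":2.5,"dy":0,"dz":-2.5,"wx":0,"wy":0,"wz":0,"grip":1},
    {"dx":3.5,"dy":0,"dz":-3.5,"wx":0,"wy":0,"wz":0,"grip":1},
    {"dx":4.5,"dy":0,"dz":-4.5,"wx":0,"wy":0,"wz":0,"grip":1},
    {"dx":5.5,"dy":0,"dz":-5.5,"wx":0,"wy":0,"wz":0,"grip":1},
    {"dx":6.3,"dy":0,"dz":-6.3,"wx":0,"wy":0,"wz":0,"grip":1},
    {"dx":7,"dy":0,"dz":-7,"wx":0,"wy":0,"wz":0,"grip":1},
    {"dx":7.4,"dy":0,"dz":-7.4,"wx":0,"wy":0,"wz":0,"grip":1},
    {"dx":7.4,"dy":0,"dz":-7.4,"wx":0,"wy":0,"wz":0,"grip":1}
  ]
}}

```text
clock: 4.1
eef_pos: [0.5502, 0.0696, 0.0283]
tool_rot: [0.022, 0.923, -0.008, 0.384]
ft_force: [-3.5, 4.0, 8.6]
grip_width: 0.0193
grasp_force: 62.5
```

>>> {"method": "arm_command", "body": {
  "increments": [
    {"dx":0.2,"dy":0,"dz":-0.2,"wx":0,"wy":0,"wz":0,"grip":1},
    {"dx":0.4,"dy":0,"dz":-0.4,"wx":0,"wy":0,"wz":0,"grip":1},
    {"dx":0.55,"dy":0,"dz":-0.55,"wx":0,"wy":0,"wz":0,"grip":1},
    {"dx":0.55,"dy":0,"dz":-0.55,"wx":0,"wy":0,"wz":0,"grip":1},
    {"dx":0.55,"dy":0,"dz":-0.55,"wx":0,"wy":0,"wz":0,"grip":1}
  ]
}}

```text
clock: 4.6
eef_pos: [0.5457, 0.0699, 0.0284]
tool_rot: [0.023, 0.923, -0.008, 0.385]
ft_force: [16.2, 2.4, -12.3]
grip_width: 0.0196
grasp_force: 62.6
```

>>> {"method": "arm_command", "body": {
  "increments": [
    {"dx":0.15,"dy":0,"dz":-0.15,"wx":0,"wy":0,"wz":0,"grip":1},
    {"dx":0.15,"dy":0,"dz":-0.15,"wx":0,"wy":0,"wz":0,"grip":1},
    {"dx":0.15,"dy":0,"dz":-0.15,"wx":0,"wy":0,"wz":0,"grip":1}
  ]
}}

```text
clock: 4.9
eef_pos: [0.5457, 0.0699, 0.0285]
tool_rot: [0.023, 0.922, -0.008, 0.386]
ft_force: [30.8, 0.3, -24.6]
grip_width: 0.0188
grasp_force: 63.2
```

>>> {"method": "arm_command", "body": {
  "increments": [
    {"dx":-0.2,"dy":0,"dz":0.2,"wx":0,"wy":0,"wz":0,"grip":1},
    {"dx":-0.2,"dy":0,"dz":0.2,"wx":0,"wy":0,"wz":0,"grip":6},
    {"dx":-0.2,"dy":0,"dz":0.2,"wx":0,"wy":0,"wz":0,"grip":6},
    {"dx":-0.2,"dy":0,"dz":0.2,"wx":0,"wy":0,"wz":0,"grip":6},
    {"dx":-0.2,"dy":0,"dz":-2,"wx":0,"wy":0,"wz":0,"grip":6},
    {"dx":-0.2,"dy":0,"dz":-6,"wx":0,"wy":0,"wz":0,"grip":6},
    {"dx":-0.2,"dy":0,"dz":-10,"wx":0,"wy":0,"wz":0,"grip":6},
    {"dx":-0.2,"dy":0,"dz":-12,"wx":0,"wy":0,"wz":0,"grip":1},
    {"dx":-0.2,"dy":0,"dz":-12,"wx":0,"wy":0,"wz":0,"grip":0},
    {"dx":-0.2,"dy":0,"dz":-12,"wx":0,"wy":0,"wz":0,"grip":0}
  ]
}}

```text
clock: 5.9
eef_pos: [0.4569, 0.0733, 0.1142]
tool_rot: [0.022, 0.923, -0.008, 0.384]
ft_force: [0.1, 0.1, 0.2]
grip_width: 0.0169
grasp_force: 0.0
```

```bash
python3 - <<'E'
from h import *
for n in ("wrist","top"):
    c=viewer.get_calibration(n); p,d=viewer.camera(n); cv2.imwrite(f"pics/{n}3.png",p[:,:,::-1]); np.save(f"{n}3.npy",d); np.save(f"{n}3v.npy",c["view"])
    W=cloud(d,c); print(n)
    # station-frame coords: x from face, y from middle, z
    S=np.stack([(W-F0)@EX,(W-F0)@EY,W[...,2]],-1); np.save(f"{n}3S.npy",S)
    m=(S[...,0]<-.018)&(S[...,0]>-.1)&(abs(S[...,1])<.15)&(S[...,2]>.06)&(S[...,2]<.11)
    k,l,s,ce=cv2.connectedComponentsWithStats(m.astype(np.uint8))
    for i in range(1,k):
        if s[i,4]>20: Q=S[l==i]; print(s[i],Q.min(0).round(3),Q.max(0).round(3))
o=monitor.get_obs(); print(o["eef_pos"],o["ft_force"],o["joint_pos"])
E
```

```text
wrist
[205 309  12  16 156] [-0.033 -0.114  0.06 ] [-0.018 -0.107  0.072]
[225 310  26   9 199] [-0.029 -0.097  0.06 ] [-0.018 -0.075  0.067]
[387 310  26   8 119] [-0.027  0.056  0.06 ] [-0.018  0.08   0.066]
[309 317  39  27 588] [-0.031 -0.018  0.066] [-0.018  0.018  0.09 ]
[249 341   8   9  44] [-0.028 -0.072  0.088] [-0.025 -0.066  0.096]
top
[244 208  74   7 364] [-0.03  -0.073  0.06 ] [-0.018  0.08   0.105]
[319 212  12   6  59] [-0.03  -0.1    0.062] [-0.018 -0.077  0.074]
[335 212   3   8  23] [-0.033 -0.115  0.068] [-0.018 -0.11   0.076]
[0.45686547 0.07310257 0.11293776] [-0.05843392  0.45038436  0.15337785] [ 0.33076008 -0.04143826 -1.07367775 -0.21065591 -0.26412262  0.27498066]
```

View pics/wrist3.png

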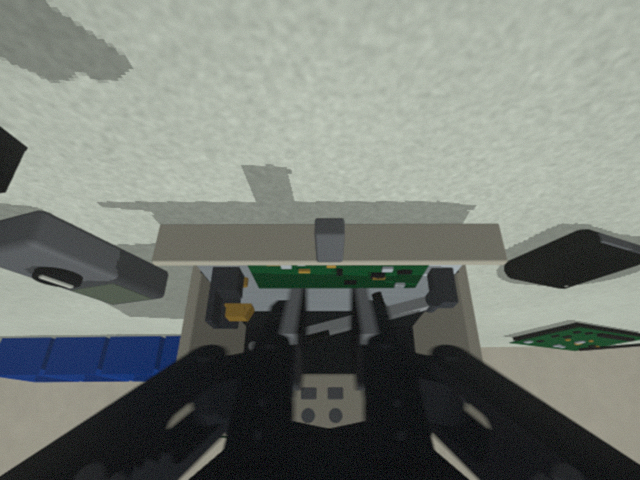

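The wrist view shows the tray out, its panel at (330,245), the board and arm behind the fingers, and the catch housing with its brass bolt at (235,310). The pad is hidden by the gripper here, so I'll look for it in the top and scene views.

```bash
python3 - <<'E'
from h import *
p=cv2.imread("pics/top3.png"); S=np.load("top3S.npy")
q=cv2.resize(p[185:285,190:390],(800,400),interpolation=cv2.INTER_CUBIC); cv2.imwrite("pics/c3.png",q)
for r in range(202,220,2): print(r,[(c,)+tuple((S[r,c]*1000).round().astype(int).tolist())+(int(p[r,c].mean()),) for c in range(290,336,6)])
m=(S[...,0]>-.15)&(S[...,0]<-.1)&(abs(S[...,1])<.1)&(S[...,2]>.03)&(S[...,2]<.06); Q=S[m]; print("panel/tab",Q.min(0),np.percentile(Q[:,0],[5,50,95]))
E
```

```text
202 [(290, -13, -19, 157, 64), (296, -10, -30, 136, 57), (302, -12, -43, 158, 67), (308, -9, -54, 141, 61), (314, -11, -66, 161, 61), (320, -9, -78, 151, 59), (326, -9, -89, 152, 62), (332, -10, -101, 161, 63)]
204 [(290, -1, -14, 31, 31), (296, 0, -26, 28, 20), (302, -12, -42, 125, 29), (308, 2, -52, 25, 33), (314, -14, -66, 152, 32), (320, -10, -78, 127, 81), (326, -10, -90, 129, 57), (332, -9, -102, 130, 54)]
206 [(290, -12, -16, 84, 9), (296, -13, -29, 96, 11), (302, -12, -41, 94, 12), (308, -3, -52, 25, 44), (314, -3, -65, 28, 41), (320, -1, -78, 18, 108), (326, -1, -91, 28, 59), (332, -6, -103, 69, 28)]
208 [(290, -17, -17, 93, 13), (296, -16, -29, 92, 15), (302, -16, -42, 93, 6), (308, -16, -54, 96, 71), (314, -15, -66, 97, 75), (320, -5, -78, 19, 74), (326, -8, -91, 45, 58), (332, -7, -104, 44, 31)]
210 [(290, -21, -17, 92, 14), (296, -21, -29, 92, 21), (302, -20, -42, 93, 5), (308, -20, -54, 98, 74), (314, -20, -66, 99, 77), (320, -15, -79, 66, 55), (326, -15, -91, 69, 73), (332, -12, -104, 47, 31)]
212 [(290, -25, -17, 89, 25), (296, -25, -30, 93, 20), (302, -25, -42, 99, 17), (308, -24, -54, 99, 75), (314, -23, -66, 96, 91), (320, -19, -79, 67, 51), (326, -19, -91, 67, 73), (332, -15, -104, 41, 33)]
214 [(290, -29, -17, 87, 24), (296, -29, -30, 92, 31), (302, -28, -42, 93, 21), (308, -26, -54, 82, 40), (314, -27, -67, 95, 80), (320, -23, -79, 66, 56), (326, -23, -91, 66, 70), (332, -19, -105, 39, 32)]
216 [(290, -27, -15, 31, 33), (296, -26, -28, 27, 22), (302, -26, -41, 30, 28), (308, -25, -53, 28, 19), (314, -24, -66, 27, 21), (320, -28, -79, 67, 60), (326, -28, -92, 71, 73), (332, -23, -105, 39, 29)]
218 [(290, -31, -15, 28, 27), (296, -30, -28, 28, 26), (302, -30, -41, 33, 29), (308, -29, -54, 28, 28), (314, -28, -67, 27, 32), (320, -26, -79, 15, 106), (326, -29, -92, 43, 30), (332, -28, -105, 45, 35)]
panel/tab [-0.14986754 -0.0983252   0.03129824] [-0.14381795 -0.11221874 -0.10657995]
```

View pics/c3.png

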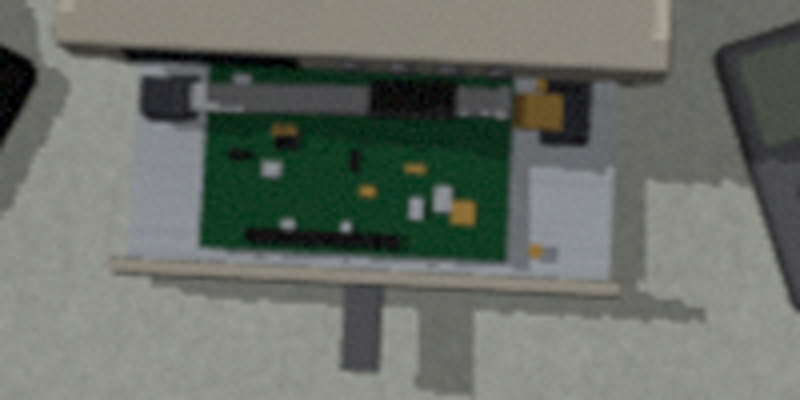

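The crop shows the tray out with the arm across it. The black pad is at crop (370–455, 82–118), which is station x −24 and y −23 with its top at about z 92 mm, as expected. The brass bolt is at crop (540,110). I'll close the fingers and approach the pad along the leaned tool axis.

```bash
cat > pad.py <<'E'
from h import *
Rt=lean(np.pi/4)
con=F0-.0212*EX-.0235*EY+.0988*EZ
o=monitor.get_obs(); q=o["eef_pos"]-F0; print("tcp station",[round(float(q@e)*1000,1) for e in (EX,EY,EZ)],o["ft_force"].round(1),o["grip_width"])
print("pre");inc(con-.05*Rt[:,2],Rt)
print("con");inc(con,Rt)
E
python3 pad.py
```

```text
tcp station [-218.2, 0.0, 112.9] [-0.1  0.5  0.2] 0.001451430495479478
pre
t 6.0 d cm [-12.93  -2.35   9.93] w [ 0.001  0.    -0.001] j [ 0.33 -0.04 -1.07 -0.21 -0.26  0.27]
con
t 6.0 d cm [-12.93  -2.35  14.93] w [ 0.001  0.    -0.001] j [ 0.33 -0.04 -1.07 -0.21 -0.26  0.27]
```

>>> {"method": "arm_command", "body": {
  "increments": [
    {"dx":-3,"dy":-0.5,"dz":1,"wx":0,"wy":0,"wz":0,"grip":0},
    {"dx":-6,"dy":-1,"dz":3,"wx":0,"wy":0,"wz":0,"grip":0},
    {"dx":-9,"dy":-1.5,"dz":5,"wx":0,"wy":0,"wz":0,"grip":0},
    {"dx":-11,"dy":-2,"dz":7.5,"wx":0,"wy":0,"wz":0,"grip":0},
    {"dx":-12.9,"dy":-2.35,"dz":10,"wx":0,"wy":0,"wz":0,"grip":0},
    {"dx":-12.9,"dy":-2.35,"dz":10,"wx":0,"wy":0,"wz":0,"grip":0},
    {"dx":-12.9,"dy":-2.35,"dz":10,"wx":0,"wy":0,"wz":0,"grip":0},
    {"dx":-12.9,"dy":-2.35,"dz":10,"wx":0,"wy":0,"wz":0,"grip":0}
  ]
}}

```text
clock: 6.8
eef_pos: [0.6158, 0.0418, 0.1319]
tool_rot: [0.022, 0.924, -0.009, 0.381]
ft_force: [0.6, -1.1, 0.1]
grip_width: 0.0001
grasp_force: 0.0
```

```bash
python3 pad.py; python3 - <<'E'
from h import *
p,d=viewer.camera("wrist"); c=viewer.get_calibration("wrist"); cv2.imwrite("pics/w4.png",p[:,:,::-1])
W=cloud(d,c); S=np.stack([(W-F0)@EX,(W-F0)@EY,W[...,2]],-1)
m=(p.max(2)<50)&(S[...,0]<-.008)&(S[...,0]>-.04)&(abs(S[...,1]+.023)<.04)&(abs(S[...,2]-.091)<.01); print(m.sum())
if m.sum(): print(np.percentile(S[m],[2,50,98],axis=0).round(4))
E
```

```text
tcp station [-57.9, -23.6, 131.9] [ 0.6 -1.1  0.1] 0.0001492723583726944
pre
t 6.8 d cm [-0.26  0.01 -0.06] w [ 0.    -0.003 -0.   ] j [ 0.13  0.18 -0.73 -0.12 -0.12  0.13]
con
t 6.8 d cm [-0.27  0.01  4.94] w [ 0.    -0.003 -0.   ] j [ 0.13  0.18 -0.73 -0.12 -0.12  0.13]
1369
[[-0.0293 -0.0417  0.0826]
 [-0.0237 -0.0209  0.0895]
 [-0.0097 -0.0002  0.0957]]
```

View pics/w4.png

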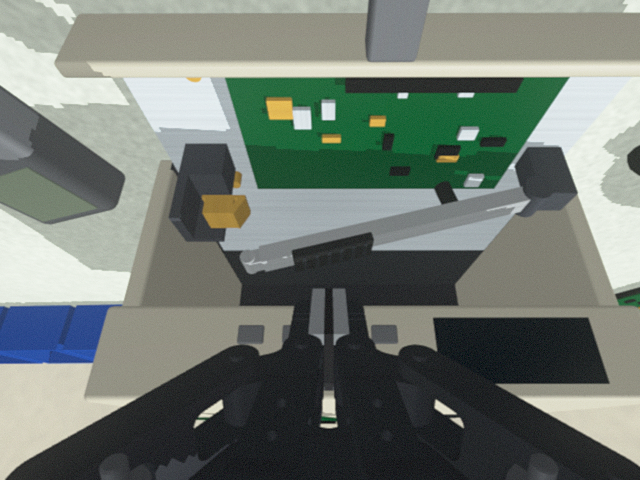

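The wrist view shows the pad at (292–372, 235–270), just ahead of the closed fingertips at (328,290), with the brass bolt at (225,210). Everything lines up, so I'm advancing to contact.

>>> {"method": "arm_command", "body": {
  "increments": [
    {"dx":-0.15,"dy":0.1,"dz":1.5,"wx":0,"wy":0,"wz":0,"grip":0},
    {"dx":-0.15,"dy":0.1,"dz":3,"wx":0,"wy":0,"wz":0,"grip":0},
    {"dx":-0.15,"dy":0.1,"dz":4,"wx":0,"wy":0,"wz":0,"grip":0},
    {"dx":-0.15,"dy":0.1,"dz":4.6,"wx":0,"wy":0,"wz":0,"grip":0},
    {"dx":-0.15,"dy":0.1,"dz":4.6,"wx":0,"wy":0,"wz":0,"grip":0},
    {"dx":-0.15,"dy":0.1,"dz":4.6,"wx":0,"wy":0,"wz":0,"grip":0}
  ]
}}

```text
clock: 7.45
eef_pos: [0.6505, 0.0415, 0.1028]
tool_rot: [0.022, 0.923, -0.009, 0.383]
ft_force: [0.6, 0.2, -1.0]
grip_width: 0.0001
grasp_force: 0.0
```

```bash
python3 pad.py
```

```text
tcp station [-23.2, -22.2, 102.8] [ 0.6  0.2 -1. ] 0.00012512432712522345
pre
t 7.45 d cm [ 0.13 -0.12 -4.58] w [ 0.001  0.001 -0.001] j [ 0.12  0.3  -0.69 -0.2  -0.12  0.12]
con
t 7.45 d cm [ 0.14 -0.13  0.42] w [ 0.001  0.001 -0.001] j [ 0.12  0.3  -0.69 -0.2  -0.12  0.12]
```

>>> {"method": "arm_command", "body": {
  "increments": [
    {"dx":0.35,"dy":0,"dz":0.35,"wx":0,"wy":0,"wz":0,"grip":0},
    {"dx":0.7,"dy":0,"dz":0.7,"wx":0,"wy":0,"wz":0,"grip":0},
    {"dx":1.1,"dy":0,"dz":1,"wx":0,"wy":0,"wz":0,"grip":0},
    {"dx":1.45,"dy":0,"dz":1.35,"wx":0,"wy":0,"wz":0,"grip":0},
    {"dx":1.8,"dy":0,"dz":1.7,"wx":0,"wy":0,"wz":0,"grip":0},
    {"dx":1.8,"dy":0,"dz":1.7,"wx":0,"wy":0,"wz":0,"grip":0}
  ]
}}

```text
clock: 8.05
eef_pos: [0.6494, 0.0416, 0.0767]
tool_rot: [0.022, 0.924, -0.008, 0.382]
ft_force: [-0.9, 0.1, 2.0]
grip_width: -0.0001
grasp_force: 1.5
```

```bash
python3 pad.py|head -1
```

```text
tcp station [-24.3, -22.2, 76.7] [-0.9  0.1  2. ] -0.00013664051809718705
```

>>> {"method": "arm_command", "body": {
  "increments": [
    {"dx":0.3,"dy":0,"dz":0.25,"wx":0,"wy":0,"wz":0,"grip":0},
    {"dx":0.55,"dy":0,"dz":0.5,"wx":0,"wy":0,"wz":0,"grip":0},
    {"dx":0.8,"dy":0,"dz":0.75,"wx":0,"wy":0,"wz":0,"grip":0},
    {"dx":0.95,"dy":0,"dz":0.9,"wx":0,"wy":0,"wz":0,"grip":0},
    {"dx":0.95,"dy":0,"dz":0.9,"wx":0,"wy":0,"wz":0,"grip":0}
  ]
}}

```text
clock: 8.55
eef_pos: [0.6496, 0.0411, 0.0646]
tool_rot: [0.023, 0.923, -0.009, 0.383]
ft_force: [-2.0, -2.6, 3.3]
grip_width: -0.0002
grasp_force: 1.6
```

```bash
python3 pad.py|head -1
```

```text
tcp station [-24.1, -22.6, 64.6] [-2.  -2.6  3.3] -0.00016685717205869083
```

>>> {"method": "arm_command", "body": {
  "increments": [
    {"dx":0.15,"dy":0,"dz":0,"wx":0,"wy":0,"wz":0,"grip":0},
    {"dx":0.3,"dy":0,"dz":0.1,"wx":0,"wy":0,"wz":0,"grip":0},
    {"dx":0.4,"dy":0,"dz":0.2,"wx":0,"wy":0,"wz":0,"grip":0},
    {"dx":0.5,"dy":0,"dz":0.3,"wx":0,"wy":0,"wz":0,"grip":0},
    {"dx":0.5,"dy":0,"dz":0.3,"wx":0,"wy":0,"wz":0,"grip":0}
  ]
}}

```text
clock: 9.05
eef_pos: [0.6486, 0.0418, 0.0593]
tool_rot: [0.022, 0.923, -0.008, 0.383]
ft_force: [-1.7, -1.3, 4.6]
grip_width: -0.0002
grasp_force: 2.0
```

```bash
python3 pad.py|head -1
```

```text
tcp station [-25.1, -22.1, 59.3] [-1.7 -1.3  4.6] -0.00018753506514030454
```

>>> {"method": "arm_command", "body": {
  "increments": [
    {"dx":0.2,"dy":0,"dz":0.05,"wx":0,"wy":0,"wz":0,"grip":0},
    {"dx":0.3,"dy":0,"dz":0.15,"wx":0,"wy":0,"wz":0,"grip":0},
    {"dx":0.4,"dy":0,"dz":0.25,"wx":0,"wy":0,"wz":0,"grip":0},
    {"dx":0.4,"dy":0,"dz":0.25,"wx":0,"wy":0,"wz":0,"grip":0}
  ]
}}

```text
clock: 9.45
eef_pos: [0.648, 0.0419, 0.0554]
tool_rot: [0.022, 0.923, -0.008, 0.384]
ft_force: [-3.9, -1.1, 8.3]
grip_width: -0.0001
grasp_force: 4.0
```

```bash
python3 pad.py|head -1
```

```text
tcp station [-25.8, -21.9, 55.4] [-3.9 -1.1  8.3] -0.00011355685060260072
```

```bash
cat > tray.py <<'E'
from h import *
def front(d,c,tag):
    W=cloud(d,c); S=np.stack([(W-F0)@EX,(W-F0)@EY,W[...,2]],-1)
    for a,b in ((-.12,-.03),(.03,.12)):
        m=(S[...,1]>a)&(S[...,1]<b)&(S[...,2]>.02)&(S[...,2]<.042)&(S[...,0]<-.10)&(S[...,0]>-.14); 
        if m.sum(): print(tag,"panel front x mm",m.sum(),(np.percentile(S[m][:,0],[10,50,90])*1000).round(1))
    m=(abs(S[...,1])<.02)&(abs(S[...,2]-.049)<.004)&(S[...,0]<-.12)&(S[...,0]>-.2); 
    if m.sum(): print(tag,"tab x mm",m.sum(),(np.percentile(S[m][:,0],[1,50,99])*1000).round(1))
c=viewer.get_calibration("top")
front(np.load("top3.npy"),c,"top before")
front(viewer.camera("top")[1],c,"top now")
cw=dict(viewer.get_calibration("wrist")); dw=viewer.camera("wrist")[1]; front(dw,cw,"wrist now")
cw["view"]=np.load("wrist3v.npy"); front(np.load("wrist3.npy"),cw,"wrist before")
o=monitor.get_obs(); print(o["ft_force"].round(1),o["clock"])
E
python3 tray.py
```

```text
top before panel front x mm 47 [-114.  -104.2 -100.7]
top before panel front x mm 53 [-114.2 -104.  -100.5]
top before tab x mm 153 [-158.7 -137.7 -120.4]
top now panel front x mm 28 [-113.1 -103.3 -100.9]
top now panel front x mm 43 [-113.4 -103.5 -100.5]
wrist now panel front x mm 19435 [-112.2 -111.6 -111.1]
wrist now panel front x mm 6677 [-112.4 -111.8 -111.2]
wrist now tab x mm 17585 [-150.3 -139.8 -120.6]
wrist before panel front x mm 2922 [-113.2 -112.3 -111.5]
wrist before panel front x mm 2945 [-113.3 -112.5 -111.7]
wrist before tab x mm 812 [-159.3 -144.6 -120.4]
[-3.3 -0.6  7.3] 9.55
```

>>> {"method": "arm_command", "body": {
  "increments": [
    {"dx":0.2,"dy":0,"dz":-0.05,"wx":0,"wy":0,"wz":0,"grip":0},
    {"dx":0.35,"dy":0,"dz":0.05,"wx":0,"wy":0,"wz":0,"grip":0},
    {"dx":0.45,"dy":0,"dz":0.15,"wx":0,"wy":0,"wz":0,"grip":0},
    {"dx":0.45,"dy":0,"dz":0.15,"wx":0,"wy":0,"wz":0,"grip":0}
  ]
}}

```text
clock: 9.95
eef_pos: [0.6476, 0.0421, 0.0533]
tool_rot: [0.022, 0.922, -0.008, 0.386]
ft_force: [-3.0, -0.3, 11.9]
grip_width: 0.0004
grasp_force: 5.3
```

```bash
python3 pad.py|head -1; python3 - <<'E'
from h import *
cw=viewer.get_calibration("wrist"); p,d=viewer.camera("wrist"); cv2.imwrite("pics/w5.png",p[:,:,::-1])
W=cloud(d,cw); S=np.stack([(W-F0)@EX,(W-F0)@EY,W[...,2]],-1)
for y in (80,60,40,20,5,-3,-50,-58,-65):
    m=(abs(S[...,1]-y/1000)<.002)&(S[...,0]>-.032)&(S[...,0]<-.017)&(S[...,2]>.033)&(S[...,2]<.1); print(y,m.sum(),np.percentile(S[m][:,2],[5,50,95]).round(4) if m.sum() else "")
E
```

```text
tcp station [-26.2, -21.8, 53.3] [-3.  -0.3 11.9] 0.00042286364910920377
80 231 [0.044  0.0491 0.0534]
60 237 [0.0434 0.0485 0.0526]
40 236 [0.0421 0.0476 0.0517]
20 240 [0.0413 0.0469 0.0509]
5 234 [0.0408 0.0461 0.0502]
-3 241 [0.0405 0.0461 0.0523]
-50 244 [0.0384 0.0441 0.0517]
-58 229 [0.0382 0.0433 0.0475]
-65 219 [0.0378 0.0432 0.0471]
```

View pics/w5.png

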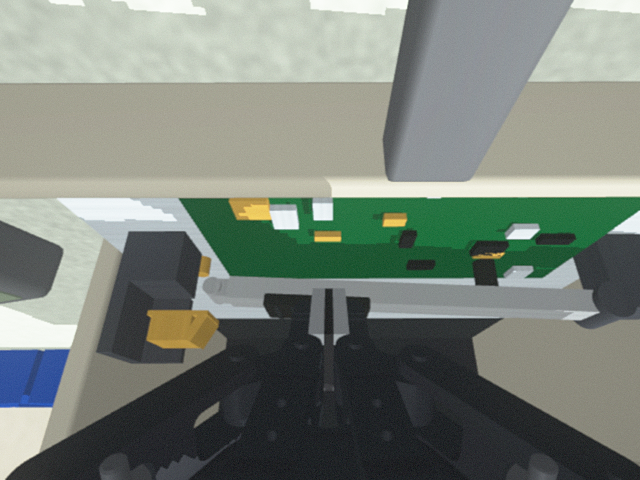

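The wrist view shows the arm pressed to its bottom stop: it slopes about 0.04 rad below level, so the angle is about 0.29. The arm's end is at (207,285) beside the brass bolt at (185,328). I'm backing off along the tool axis to see whether it holds.

>>> {"method": "arm_command", "body": {
  "increments": [
    {"dx":-0.1,"dy":0,"dz":-0.3,"wx":0,"wy":0,"wz":0,"grip":0},
    {"dx":-0.1,"dy":0,"dz":-0.8,"wx":0,"wy":0,"wz":0,"grip":0},
    {"dx":-0.1,"dy":0,"dz":-2,"wx":0,"wy":0,"wz":0,"grip":0},
    {"dx":-0.1,"dy":0,"dz":-5,"wx":0,"wy":0,"wz":0,"grip":0},
    {"dx":-0.1,"dy":0,"dz":-9,"wx":0,"wy":0,"wz":0,"grip":0},
    {"dx":-0.1,"dy":0,"dz":-12,"wx":0,"wy":0,"wz":0,"grip":0},
    {"dx":-0.1,"dy":0,"dz":-12,"wx":0,"wy":0,"wz":0,"grip":0},
    {"dx":-0.1,"dy":0,"dz":-12,"wx":0,"wy":0,"wz":0,"grip":0}
  ]
}}

```text
clock: 10.8
eef_pos: [0.5608, 0.046, 0.1358]
tool_rot: [0.022, 0.923, -0.008, 0.383]
ft_force: [0.4, -0.4, -1.0]
grip_width: -0.0005
grasp_force: 0.0
```

```bash
python3 pad.py|head -1; python3 tray.py; python3 - <<'E'
from h import *
cw=viewer.get_calibration("wrist"); p,d=viewer.camera("wrist"); cv2.imwrite("pics/w6.png",p[:,:,::-1])
W=cloud(d,cw); S=np.stack([(W-F0)@EX,(W-F0)@EY,W[...,2]],-1)
for y in (80,60,40,20,5,-20,-50,-58,-65):
    m=(abs(S[...,1]-y/1000)<.002)&(S[...,0]>-.032)&(S[...,0]<-.017)&(S[...,2]>.033)&(S[...,2]<.1); print(y,m.sum(),np.percentile(S[m][:,2],[5,50,95]).round(4) if m.sum() else "")
p,d=viewer.camera("top"); cv2.imwrite("pics/t6.png",p[:,:,::-1])
E
```

```text
tcp station [-113.1, -22.1, 135.8] [ 0.4 -0.4 -1. ] -0.0005363956192078536
top before panel front x mm 47 [-114.  -104.2 -100.7]
top before panel front x mm 53 [-114.2 -104.  -100.5]
top before tab x mm 153 [-158.7 -137.7 -120.4]
top now panel front x mm 35 [-111.8 -102.4 -100.3]
top now panel front x mm 32 [-112.  -111.9 -100.6]
top now tab x mm 39 [-135.6 -127.1 -120.7]
wrist now panel front x mm 4794 [-110.8 -110.2 -109.5]
wrist now panel front x mm 4794 [-111.  -110.4 -109.7]
wrist now tab x mm 2693 [-156.8 -142.2 -120.5]
wrist before panel front x mm 2922 [-113.2 -112.3 -111.5]
wrist before panel front x mm 2945 [-113.3 -112.5 -111.7]
wrist before tab x mm 812 [-159.3 -144.6 -120.4]
[-0.6 -1.   0.2] 10.9
80 84 [0.0449 0.0511 0.0546]
60 83 [0.0448 0.0507 0.0546]
40 87 [0.0451 0.0512 0.0547]
20 88 [0.0449 0.0515 0.0548]
5 85 [0.0449 0.0513 0.0545]
-20 125 [0.0454 0.0543 0.0589]
-50 84 [0.0456 0.0522 0.0586]
-58 83 [0.0457 0.0513 0.0548]
-65 74 [0.0453 0.0509 0.0549]
```

View pics/w6.png

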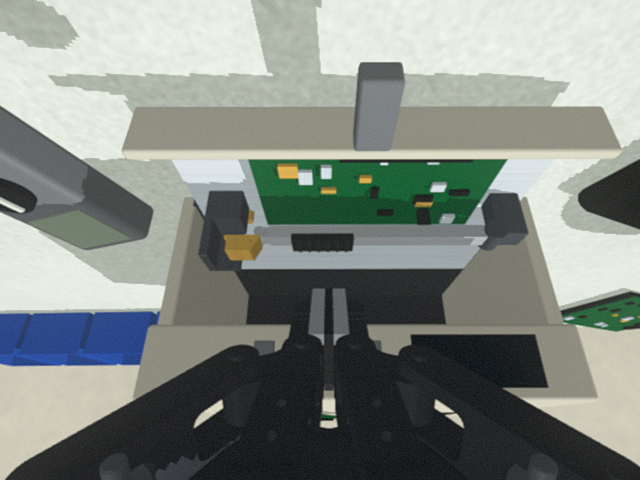

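The arm is level and held by the bolt (pad at (322,242), bolt over the arm's end at (255,243)). But the panel reads about 2 mm further in than before, so pressing nudged the tray off its stop. I'll grip the tab again and draw the tray back out.

```bash
cat > g2.py <<'E'
from h import *
Rt=lean(np.pi/4); t=np.array([.5475,.0698,.0285])
print("pre");inc(t-.08*Rt[:,2],Rt); print("grasp");inc(t,Rt); o=monitor.get_obs(); print(o["eef_pos"],o["ft_force"].round(1))
E
python3 g2.py
```

```text
pre
t 11.0 d cm [ 8.53  2.35 -1.55] w [ 0.001 -0.002 -0.001] j [ 0.16  0.09 -0.85 -0.14 -0.15  0.15]
grasp
t 11.0 d cm [8.52 2.34 6.45] w [ 0.001 -0.002 -0.001] j [ 0.16  0.09 -0.85 -0.14 -0.15  0.15]
[0.56113638 0.0456257  0.1343015 ] [-0.1  0.3 -0.9]
```

>>> {"method": "arm_command", "body": {
  "increments": [
    {"dx":0.5,"dy":0.5,"dz":-2,"wx":0,"wy":0,"wz":0,"grip":6},
    {"dx":3,"dy":1,"dz":-3,"wx":0,"wy":0,"wz":0,"grip":6},
    {"dx":6,"dy":1.8,"dz":-3,"wx":0,"wy":0,"wz":0,"grip":6},
    {"dx":8.5,"dy":2.35,"dz":-2,"wx":0,"wy":0,"wz":0,"grip":6},
    {"dx":8.5,"dy":2.35,"dz":-1.5,"wx":0,"wy":0,"wz":0,"grip":6},
    {"dx":8.5,"dy":2.35,"dz":-1.5,"wx":0,"wy":0,"wz":0,"grip":6},
    {"dx":8.5,"dy":2.35,"dz":-1.5,"wx":0,"wy":0,"wz":0,"grip":6}
  ]
}}

```text
clock: 11.7
eef_pos: [0.4936, 0.0727, 0.0872]
tool_rot: [0.023, 0.923, -0.009, 0.384]
ft_force: [0.9, 0.0, 0.1]
grip_width: 0.0602
grasp_force: 0.0
```

```bash
python3 g2.py; python3 tray.py | grep -v before
```

```text
pre
t 11.7 d cm [ 0.33 -0.03 -0.03] w [ 0.001  0.003 -0.002] j [ 0.29  0.12 -1.04 -0.35 -0.24  0.24]
grasp
t 11.7 d cm [ 0.35 -0.04  7.97] w [ 0.001  0.003 -0.002] j [ 0.29  0.12 -1.04 -0.35 -0.24  0.24]
[0.49356921 0.07269194 0.08719398] [0.9 0.  0.1]
top now panel front x mm 32 [-111.8 -111.6 -100.6]
top now panel front x mm 38 [-112.1 -102.6 -100.4]
top now tab x mm 146 [-156.7 -137.9 -120.3]
wrist now panel front x mm 4145 [-111.  -110.2 -109.4]
wrist now panel front x mm 4124 [-111.2 -110.4 -109.6]
wrist now tab x mm 1033 [-157.1 -144.3 -120.9]
[ 0.7  0.2 -0.2] 11.8
```

>>> {"method": "arm_command", "body": {
  "increments": [
    {"dx":0.2,"dy":0,"dz":2,"wx":0,"wy":0,"wz":0,"grip":6},
    {"dx":0.2,"dy":0,"dz":4.5,"wx":0,"wy":0,"wz":0,"grip":6},
    {"dx":0.2,"dy":0,"dz":6.5,"wx":0,"wy":0,"wz":0,"grip":6},
    {"dx":0.2,"dy":0,"dz":7.7,"wx":0,"wy":0,"wz":0,"grip":6},
    {"dx":0.2,"dy":0,"dz":7.7,"wx":0,"wy":0,"wz":0,"grip":6},
    {"dx":0.2,"dy":0,"dz":7.7,"wx":0,"wy":0,"wz":0,"grip":6}
  ]
}}

```text
clock: 12.4
eef_pos: [0.5452, 0.0699, 0.0311]
tool_rot: [0.023, 0.923, -0.009, 0.383]
ft_force: [0.0, -0.7, 0.9]
grip_width: 0.06
grasp_force: 0.0
```

```bash
python3 g2.py
```

```text
pre
t 12.4 d cm [ 0.01  0.01 -7.65] w [ 0.001  0.002 -0.001] j [ 0.24  0.38 -0.99 -0.56 -0.2   0.21]
grasp
t 12.4 d cm [0.02 0.   0.35] w [ 0.001  0.002 -0.001] j [ 0.24  0.38 -0.99 -0.56 -0.2   0.21]
[0.54518362 0.06988239 0.03108526] [ 0.  -0.7  0.9]
```

>>> {"method": "arm_command", "body": {
  "increments": [
    {"dx":0,"dy":0,"dz":0,"wx":0,"wy":0,"wz":0,"grip":1},
    {"dx":0,"dy":0,"dz":0,"wx":0,"wy":0,"wz":0,"grip":1},
    {"dx":0,"dy":0,"dz":0,"wx":0,"wy":0,"wz":0,"grip":1},
    {"dx":0,"dy":0,"dz":0,"wx":0,"wy":0,"wz":0,"grip":1},
    {"dx":0,"dy":0,"dz":0,"wx":0,"wy":0,"wz":0,"grip":1},
    {"dx":0.1,"dy":0,"dz":-0.1,"wx":0,"wy":0,"wz":0,"grip":1},
    {"dx":0.2,"dy":0,"dz":-0.2,"wx":0,"wy":0,"wz":0,"grip":1},
    {"dx":0.3,"dy":0,"dz":-0.3,"wx":0,"wy":0,"wz":0,"grip":1},
    {"dx":0.3,"dy":0,"dz":-0.3,"wx":0,"wy":0,"wz":0,"grip":1}
  ]
}}

```text
clock: 13.3
eef_pos: [0.5425, 0.07, 0.0316]
tool_rot: [0.023, 0.923, -0.009, 0.385]
ft_force: [8.7, -3.2, -3.7]
grip_width: 0.0188
grasp_force: 61.2
```

>>> {"method": "arm_command", "body": {
  "increments": [
    {"dx":0.1,"dy":0,"dz":-0.1,"wx":0,"wy":0,"wz":0,"grip":1},
    {"dx":0.2,"dy":0,"dz":-0.2,"wx":0,"wy":0,"wz":0,"grip":1},
    {"dx":0.2,"dy":0,"dz":-0.2,"wx":0,"wy":0,"wz":0,"grip":1}
  ]
}}

```text
clock: 13.6
eef_pos: [0.5424, 0.07, 0.0317]
tool_rot: [0.024, 0.922, -0.009, 0.385]
ft_force: [27.5, -5.6, -21.2]
grip_width: 0.0187
grasp_force: 61.7
```

>>> {"method": "arm_command", "body": {
  "increments": [
    {"dx":-0.15,"dy":0,"dz":0.15,"wx":0,"wy":0,"wz":0,"grip":1},
    {"dx":-0.15,"dy":0,"dz":0.15,"wx":0,"wy":0,"wz":0,"grip":6},
    {"dx":-0.15,"dy":0,"dz":0.15,"wx":0,"wy":0,"wz":0,"grip":6},
    {"dx":-0.15,"dy":0,"dz":0.15,"wx":0,"wy":0,"wz":0,"grip":6},
    {"dx":-0.15,"dy":0,"dz":-1.5,"wx":0,"wy":0,"wz":0,"grip":6},
    {"dx":-0.15,"dy":0,"dz":-4,"wx":0,"wy":0,"wz":0,"grip":6},
    {"dx":-0.5,"dy":0,"dz":-8,"wx":0,"wy":0,"wz":0,"grip":6},
    {"dx":-3,"dy":0,"dz":-10,"wx":0,"wy":0,"wz":0,"grip":6},
    {"dx":-3,"dy":0,"dz":-10,"wx":0,"wy":0,"wz":0,"grip":6},
    {"dx":-3,"dy":0,"dz":-10,"wx":0,"wy":0,"wz":0,"grip":6}
  ]
}}

```text
clock: 14.6
eef_pos: [0.4887, 0.0733, 0.124]
tool_rot: [0.022, 0.923, -0.008, 0.385]
ft_force: [0.8, -0.7, -0.7]
grip_width: 0.0598
grasp_force: 0.0
```

```bash
python3 tray.py; python3 - <<'E'
from h import *
cw=viewer.get_calibration("wrist"); p,d=viewer.camera("wrist"); cv2.imwrite("pics/w7.png",p[:,:,::-1])
W=cloud(d,cw); S=np.stack([(W-F0)@EX,(W-F0)@EY,W[...,2]],-1)
for y in (80,40,5,-20,-50,-58,-65):
    m=(abs(S[...,1]-y/1000)<.002)&(S[...,0]>-.034)&(S[...,0]<-.017)&(S[...,2]>.033)&(S[...,2]<.1); print(y,m.sum(),np.percentile(S[m][:,2],[5,50,95]).round(4) if m.sum() else "")
o=monitor.get_obs(); print(o["eef_pos"],abs(o["joint_vel"]).max())
a=cv2.imread("pics/top0.png").astype(int); b=viewer.camera("top")[0][:,:,::-1].astype(int); cv2.imwrite("pics/t7.png",b)
for n,(x0,x1,y0,y1) in dict(an=(145,200,180,240),meter=(368,422,186,264),bin=(368,408,290,340)).items():
    print(n,"mean diff",abs(a-b)[y0:y1,x0:x1].mean().round(2))
E
```

```text
top before panel front x mm 47 [-114.  -104.2 -100.7]
top before panel front x mm 53 [-114.2 -104.  -100.5]
top before tab x mm 153 [-158.7 -137.7 -120.4]
top now panel front x mm 60 [-113.9 -103.9 -101. ]
top now panel front x mm 41 [-114.1 -104.3 -101.9]
top now tab x mm 158 [-158.6 -137.5 -120.6]
wrist now panel front x mm 3338 [-113.1 -112.3 -111.6]
wrist now panel front x mm 3337 [-113.3 -112.5 -111.7]
wrist now tab x mm 1125 [-159.1 -144.1 -120.3]
wrist before panel front x mm 2922 [-113.2 -112.3 -111.5]
wrist before panel front x mm 2945 [-113.3 -112.5 -111.7]
wrist before tab x mm 812 [-159.3 -144.6 -120.4]
[-0.1  0.3 -1.5] 14.7
80 60 [0.0449 0.051  0.0545]
40 60 [0.0452 0.0512 0.0547]
5 56 [0.0446 0.0507 0.0546]
-20 81 [0.0456 0.0535 0.0588]
-50 57 [0.0456 0.051  0.0585]
-58 58 [0.0454 0.0514 0.0547]
-65 55 [0.0456 0.0511 0.0547]
[0.48705123 0.07250093 0.12074789] 0.011916604015721692
an mean diff 6.74
meter mean diff 6.66
bin mean diff 7.45[ WARN:0@2.320] global loadsave.cpp:1063 imwrite_ Unsupported depth image for selected encoder is fallbacked to CV_8U.
```

View pics/t7.png

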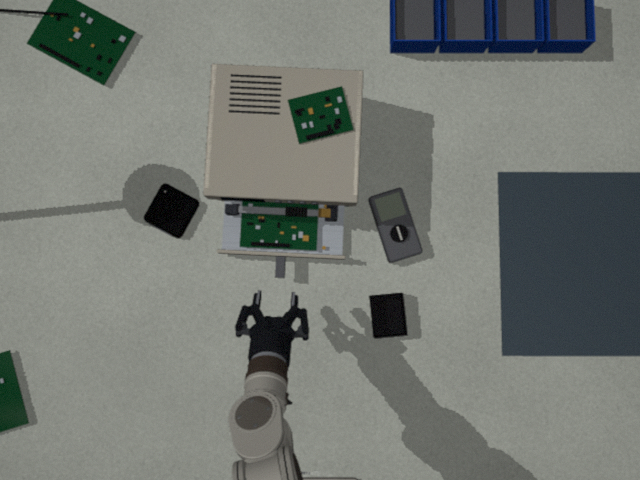

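The top view shows the tray fully out again (panel at row 252, −112.3 mm as at the stop). The arm is level and caught at row 210, the bystanders haven't moved, and the robot is clear. Handing in.

```bash
python3 -c "
from workcell import job
print(job.job_done())"
```

```text
the job is handed in; nothing more can be done
None
```

The job is handed in: the tray is fully out at its stop, the hold-down arm is caught and holding by itself, and the other things on the bench are where they were; pressing nudged the tray about 2 mm in, so I pulled it back to its stop afterwards.

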